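# Lock the tube head into the shaker's bayonet ring and load the tube

## Task

Get the tube shaker ready: lower the loose aluminium head into the dark ring on the shaker so that its three lugs go down the three open slots, then twist it clockwise (seen from above) until the lugs drop into their locking notches and the head hangs level with the ring's rim. Then take the purple-stoppered tube out of the sloping white stand and put it upright into the locked head's bore, fully home, and let go. Leave the other things on the bench where they are.

Things in the scene. Friction and masses are not known exactly. Their poses are not given: they have to be found in the camera images.
- shaker: White bench tube shaker (fixed), housing 190x150 mm, front edge with black control panel 115 mm towards its -x; a round grey deck 60 mm above the bench carries the dark bayonet ring. Origin on the bench under the ring's axis, z up.
- shaker_ring (a point): Centre of the dark ring's rim (its top plane), 100 mm above the bench, axes as the shaker's. Ring wall: inner radius 44.5 mm, outer 54 mm, 40 mm tall. Three equal J-shaped slots are cut through the wall, open at the rim.
- slot_entry (a point): Middle of one slot's open entry, at the rim, 49 mm from the ring's axis towards the shaker's +x; the other two lie 120 and 240 degrees round (white strokes on the deck mark all three). An entry is 16 mm wide and goes straight down to a floor 25 mm below the rim.
- slot_notch (a point): Floor of that slot's locking notch, 15 mm wide, 33 mm below the rim, 40 degrees clockwise (from above) of the entry about the ring's axis, marked by a red dot (so for all three). Between entry and notch the slot runs over a ridge level with the entry's floor, under a lip 15 mm above the ridge. The wall past the notch is the end stop.
- head_center (a point): Centre of the loose aluminium head, 40 mm above its underside; z up. The head weighs 0.2 to 0.4 kg and stands upright on the bench, 79 mm tall. Lugs on the ridge: this point is 11 mm above the ring's rim. Locked, lugs hanging in the notches: 3 mm above it, the drum's flat top level with the rim.
- head: The head's underside, centre. Drum: radius 42 mm, 37 mm tall. Three lugs, 10 mm wide, 4 to 12 mm above the underside, reach out to radius 51.5 mm at 0, 120, 240 degrees from its +x (white strokes on top point to them). Above, a black hexagonal hub to grip, 36 mm across flats, from 37 to 79 mm up; its flats look to 0, 60, 120, 180, 240, 300 degrees.
- head_bore (a point): Centre of the bore's mouth on top of the hub, 39 mm above the head's centre. The round blind bore on the head's axis is 15.6 mm wide, with a flared mouth 26 mm wide and 8 mm deep, and 40 mm deep in all.
- tube_center (a point): Centre of the capped blood tube, 79 mm long: body 12.8 mm thick and 61 mm long with a flat end, then a purple stopper 16.4 mm thick, 17 mm long. z along the tube towards the stopper. 11 g. Fully home in the head its end rests on the bore's floor, 39 mm of it stand out above the hub and this point is 38.5 mm above the head's centre.
- stand: White sloping tube stand (fixed), foot 80x106 mm, 67 mm tall; three 16 mm bores in a row along its y, 30 mm apart, the tube 41 mm deep in the middle one, the others empty. Bores lean 30 degrees off the vertical, tops towards the stand's -x; the face round them is square to them, its middle 55 mm up. Pull the tube out along its axis. Origin under the centre, z up.
- bottle_red: Bystander: red-capped amber reagent bottle, 40 mm across, 82 mm tall; origin under its centre
- white_carton: Bystander: small white carton, 63x84x47 mm; origin under its centre
- orange_carton: Bystander: orange carton, 76x42x53 mm; origin under its centre
- label_tape: Bystander: roll of white label tape lying flat, 60 mm across, 19 mm tall; origin under its centre
Mind the look-alikes: they are no part of the job. There is more than one size of the head; the one meant has the size given above.

How it is judged:
By the outcome, as a careful person would: the job done as asked, in the order asked, and still so for the second after the job is handed in, with the robot touching nothing.
It also fails if it takes over 61 s, if anything falls off the work surface, if the arm or the gripper's body presses on something with over 40 N, if the wrist force passes 120 N, or if a joint passes its speed limit or range.

## Robot

A 7-joint arm with a two-finger parallel gripper is mounted at the origin on a cart in front of the work surface, level with it; the furniture and walls round the work are solid. World frame = base frame: x ahead of the robot, y to its left, z up, the work surface at z = 0. Lengths are in m, angles in rad, forces in N, time in s.
With the tool pointing down it reaches from about 0.425 to 0.925 m from the base axis. Payload 6.8 kg.
Tool frame: the origin (TCP) lies midway between the tips of the shut fingers; the grasp point (between the pads) lies 19 mm behind it; z points along the fingers, y is the line along which they close (so a half turn about z gives the same grasp; the last joint's range is limited). The gripper opens to 85 mm and grips with 20 to 120 N. Pads are 22 mm wide; open, the fingers measure 114 mm over their backs; the gripper's body (76 mm by 85 mm) begins 54 mm behind the grasp point. The pads swing forward as they close: fully open they stand 13 mm farther back than shut.
Start: joints at [1.034, 0.477, 0.022, 1.555, -0.011, 1.109, -0.083], TCP at [0.281, -0.614, 0.231] pointing down, gripper open.
Joint ranges: [-2.96, 2.96], [-0.34, 2.1], [-1.41, 1.46], [0.24, 2.44], [-1.37, 4.51], [0.17, 1.92], [-2.96, 2.96]. Speed limits (rad/s): [2.39, 2.39, 3.14, 3.14, 3.14, 3.14, 3.14].

## Interface

Orientations are given as a unit quaternion [w, x, y, z].
In Python, from station import bot, imaging gives the robot as it stands.
- The arm moves only by the tool move_arm, never from a script. Its argument "commands" is a list that holds one entry, the list of rows, each a list of 7 numbers: the shift along the tool's x, y, z in m, then the turn, a rotation vector about the tool's x, y, z in degrees, then the finger opening in m, from 0 to 0.0854. In form: [[[x, y, z, rx, ry, rz, grip], ...]]. A call has 1 to 20 rows; each row shifts and turns the commanded pose from where the row before left it, along the tool's axes as they then stand; what a row does not reach is not made up. A row lasts 1/8 s, in which the tool goes at most 62.5 mm and 10.7 degrees, less where a joint would pass 70% of its speed; a pose out of reach is approached as far as the arm can. A call is refused whole if a number of a shift passes 0.0625 or a number of a turn 10.7, either way. A call with a gripper value outside its range is refused whole. The fingers move at their own pace and stop on an object; "squeeze" is the grip in N (left out, the last holds). Time passes only in rows, so rows that do not move let the fingers close. It gives the time, the measured TCP pose, the force, the opening and the grip force at its end, in the units of the state.
- bot.get_obs(): the state, without advancing time (a new reading comes with each control period).
- imaging.read_camera(name): name is "scene" or "top" or "wrist"; returns the picture (384x512x3 uint8, red, green, blue); there is no depth.
- imaging.calibration(name): a dict with "intrinsics" (3x3 intrinsics, pixels), "extrinsics" (4x4, takes a point from camera to world coordinates); the wrist camera has in their place "mount" (4x4, takes a point from camera to tool coordinates, whose origin is the TCP and whose axes are the flange's). Camera axes: x right, y down, z forward; pixel columns grow to the right and rows downward; lengths in m; the calibration is good to about 2 mm. A picture is of the moment at which its call begins: read the wrist's pose just before it. calibration takes no time and is no camera call.
- bot.hand_in(): hands the job in; it is judged then, once.
The state is a dict: "t": time; "q": joint angles; "joint_vel": joint speeds; "joint_torque": joint torques, N m; "eef_pos": TCP position; "tool_rot": TCP orientation; "contact_force": force on the tool from outside, world axes, zero at the start; "torque": the same for the moment, N m; "gripper_width": opening from 0.0 (shut) to 1.0 (fully open); "grasp_force": force on a finger pad.
Only numpy, scipy, OpenCV 4.12 (cv2) and the standard library are available. Lean on these libraries where they do the work, as an engineer would, in place of code of your own. Each camera call takes 0.05 s, during which the arm holds its last target. There are 200 camera calls.

## Working session

There is one attempt and no reset: what is moved stays moved. The work goes in short steps, Python scripts to look and compute and a tool call to move; the robot and the scene stay as the last step left them, time stands still between calls to the robot, and variables do not carry over. Pictures are saved under pics/ and viewed, at most 10 in all, crops included, and the job is handed in when it is done.

Besides the shell and the picture viewer there is one more tool, called after ">>>" as name([rows], argument=value, ...), one row to a line, values as JSON. move_arm: Moves the arm, as the interface text tells. Its arguments: {"type":"object","properties":{"commands":{"type":"array","items":{"type":"array","items":{"type":"array","items":{"type":"number"}}}},"squeeze":{"type":"number"}},"required":["commands"]}

```bash
mkdir -p pics; ls; python3 - <<'E'
from station import bot, imaging
import cv2,numpy as np
o=bot.get_obs(); print({k:np.round(v,3) for k,v in o.items()})
for n in ("scene","top","wrist"):
    im=imaging.read_camera(n); cv2.imwrite(f"pics/{n}0.png",im[:,:,::-1]); c=imaging.calibration(n)
    print(n,{k:np.round(v,4).tolist() for k,v in c.items()})
a=cv2.imread("pics/scene0.png");b=cv2.imread("pics/top0.png")
cv2.imwrite("pics/both.png",cv2.resize(a,(800,600)));cv2.imwrite("pics/topb.png",cv2.resize(b,(800,600)))
E
```

```text
pics
{'t': np.float64(0.0), 'q': array([ 1.034,  0.478,  0.022,  1.556, -0.011,  1.109, -0.083]), 'joint_vel': array([-0.   , -0.001, -0.001,  0.001, -0.001, -0.   , -0.   ]), 'joint_torque': array([ 0.0000e+00, -5.9646e+01,  1.6080e+00, -2.8120e+01,  1.2000e-02,
        9.0000e-03, -0.0000e+00]), 'eef_pos': array([ 0.28 , -0.613,  0.23 ]), 'tool_rot': array([-0.001,  0.977,  0.213, -0.   ]), 'contact_force': array([-1.156,  0.21 ,  0.64 ]), 'torque': array([ 0.002, -0.009,  0.015]), 'grasp_force': np.float64(0.0), 'gripper_width': np.float64(1.0)}
scene {'intrinsics': [[405.0295, 0.0, 252.7741], [0.0, 405.0295, 190.4277], [0.0, 0.0, 1.0]], 'extrinsics': [[-0.6415, -0.5554, 0.5292, -0.2342], [-0.7671, 0.4591, -0.4481, 0.5974], [0.0059, -0.6934, -0.7206, 1.0773], [0.0, 0.0, 0.0, 1.0]]}
top {'intrinsics': [[394.7358, 0.0, 256.8728], [0.0, 394.7358, 188.666], [0.0, 0.0, 1.0]], 'extrinsics': [[-0.011, -0.9821, 0.1881, 0.2632], [-0.9999, 0.011, -0.001, -0.0378], [-0.001, -0.1881, -0.9821, 1.1662], [0.0, 0.0, 0.0, 1.0]]}
wrist {'intrinsics': [[318.8401, 0.0, 256.8357], [0.0, 318.8401, 195.5169], [0.0, 0.0, 1.0]], 'mount': [[0.0015, -0.9577, -0.2878, 0.072], [1.0, 0.0016, -0.0001, 0.0001], [0.0006, -0.2878, 0.9577, -0.1425], [0.0, 0.0, 0.0, 1.0]]}
```

View pics/topb.png

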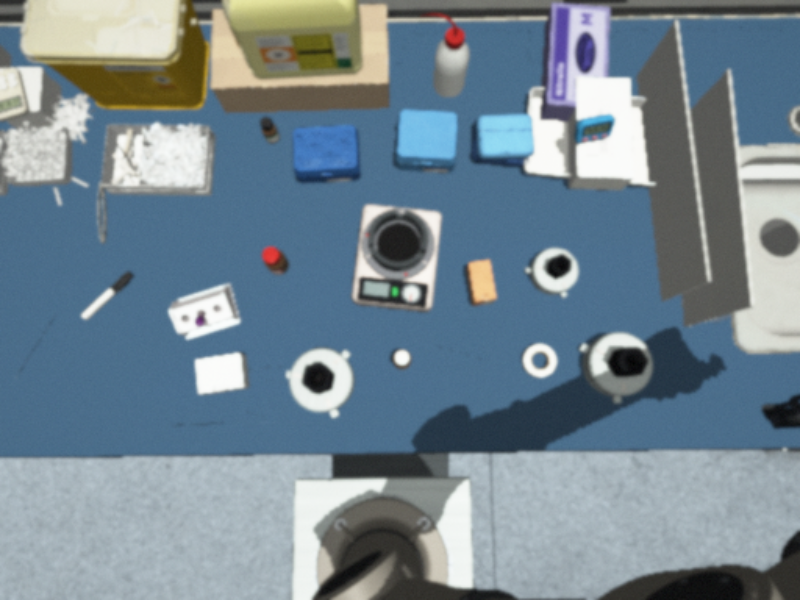

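View pics/both.png

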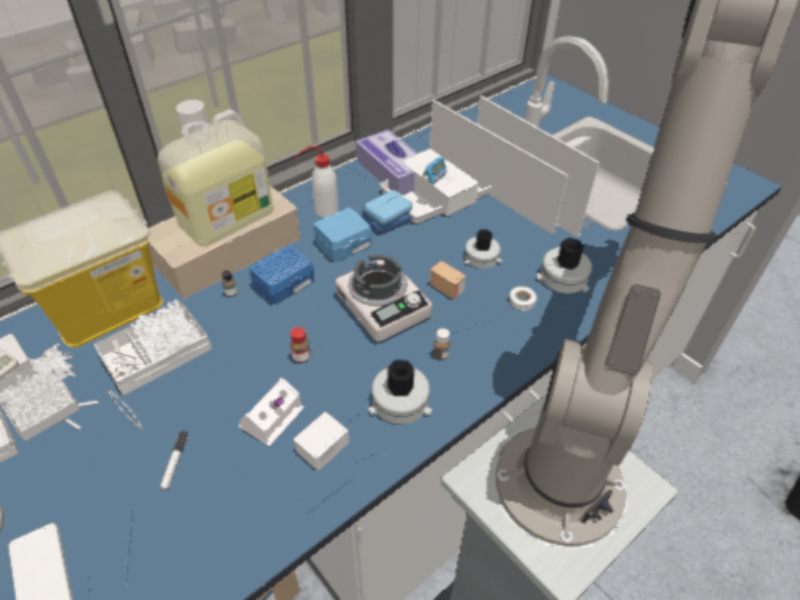

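Top view (800x600 px) shows three candidate heads: A (320,380), B (618,365) and C (555,270). The ring is at (400,240), the sloping stand with the purple tube at (203,312), the carton at (220,372). By diameter C looks like radius 42 mm and A and B look larger. I'll measure all three and check C in a crop.

```bash
cat > h.py <<'E'
from station import bot, imaging
import cv2,numpy as np
from scipy.spatial.transform import Rotation as R
def rot(o): q=o["tool_rot"]; return R.from_quat([q[1],q[2],q[3],q[0]])
def cam(name,o=None):
    c=imaging.calibration(name)
    if name=="wrist":
        T=np.eye(4);T[:3,:3]=rot(o).as_matrix();T[:3,3]=o["eef_pos"];return c["intrinsics"],T@c["mount"]
    return c["intrinsics"],c["extrinsics"]
def ray(K,T,uv):
    uv=np.atleast_2d(uv).astype(float)
    d=np.c_[(uv[:,0]-K[0,2])/K[0,0],(uv[:,1]-K[1,2])/K[1,1],np.ones(len(uv))]@T[:3,:3].T
    return T[:3,3],d
def onplane(K,T,uv,z):
    p,d=ray(K,T,uv); return p+d*((z-p[2])/d[:,2])[:,None]
def proj(K,T,P):
    P=np.atleast_2d(P); c=(P-T[:3,3])@T[:3,:3]; u=c@K.T; return u[:,:2]/u[:,2:]
def tri(views):
    A=np.zeros((3,3));b=np.zeros(3)
    for K,T,uv in views:
        p,d=ray(K,T,uv);d=d[0]/np.linalg.norm(d[0]);M=np.eye(3)-np.outer(d,d);A+=M;b+=M@p
    return np.linalg.solve(A,b)
def shot(tag):
    o=bot.get_obs(); im=imaging.read_camera("wrist")[:,:,::-1].copy(); cv2.imwrite(f"pics/{tag}.png",im)
    K,T=cam("wrist",o); return o,im,K,T
def circ(P):
    A=np.c_[2*P[:,:2],np.ones(len(P))];s=np.linalg.lstsq(A,(P[:,:2]**2).sum(1),rcond=None)[0]
    return s[:2],np.sqrt(s[2]+s[0]**2+s[1]**2)
E
python3 - <<'E'
from h import *
im=cv2.imread("pics/top0.png");K,T=cam("top");S=1.5625
hsv=cv2.cvtColor(im,cv2.COLOR_BGR2HSV)
m=((hsv[...,1]<90)&(hsv[...,2]>60)|(hsv[...,2]<45)).astype(np.uint8)
for n,(u,v),r in (("A",(320,380),42),("B",(618,365),42),("C",(555,270),34)):
    z=np.zeros_like(m);cv2.circle(z,(int(u/S),int(v/S)),int(r/S),1,-1)
    mm=cv2.morphologyEx(((hsv[...,1]<90)&(hsv[...,2]>110)).astype(np.uint8)*z,cv2.MORPH_CLOSE,np.ones((13,13)))
    mm=cv2.morphologyEx(mm,cv2.MORPH_OPEN,np.ones((9,9)))
    c=max(cv2.findContours(mm,0,1)[0],key=cv2.contourArea)[:,0]
    print(n,circ(onplane(K,T,c,.03)),onplane(K,T,[[u/S,v/S]],.037)[0])
for n,uv,z in (("ring",(400,240),.1),("purple",(201,319),.09),("hole1",(185,318),.055),("hole2",(217,308),.055)):
    print(n,onplane(K,T,[np.array(uv)/S],z)[0].round(3))
big=cv2.resize(im[140:250,315:435],None,fx=3.4,fy=3.4,interpolation=2)
b2=cv2.resize(im[115:230,95:300],None,fx=3.4,fy=3.4,interpolation=2)
w=np.zeros((600,800,3),np.uint8);a=cv2.resize(big,(300,275));w[:275,:300]=a
w[280:280+320,:570]=cv2.resize(b2,(570,320))
s=cv2.imread("pics/scene0.png")[140:200,280:390];w[:273,300:800]=cv2.resize(s,(500,273));cv2.imwrite("pics/crop1.png",w)
E
```

```text
A (array([0.32531903, 0.10849761]), np.float64(0.06106420460624733)) [0.32355632 0.11051422 0.037     ]
B (array([ 0.35232593, -0.43298745]), np.float64(0.0471720317169876)) [ 0.34469038 -0.43260513  0.037     ]
C (array([ 0.5247713 , -0.33031249]), np.float64(0.045513798609310895)) [ 0.52364411 -0.3280345   0.037     ]
ring [ 0.567 -0.038  0.1  ]
purple [0.43  0.315 0.09 ]
hole1 [0.437 0.356 0.055]
hole2 [0.455 0.298 0.055]
```

View pics/crop1.png

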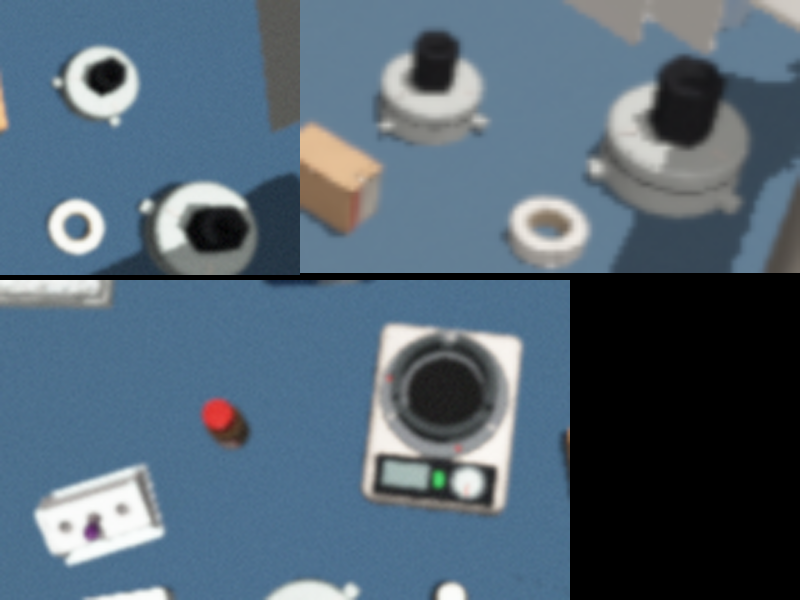

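C's drum fits radius 42 mm: 78–84 mm across, against about 115 mm for A and B, using the 60 mm tape as scale. So C is the head to use, at about (0.524,-0.33). I'll move the wrist camera over it.

>>> move_arm([
  [[0.024,-0.052,0,0,0,0,0.0854],[0.024,-0.052,0,0,0,0,0.0854],[0.024,-0.052,0,0,0,0,0.0854],[0.024,-0.052,0,0,0,0,0.0854],[0.024,-0.052,0,0,0,0,0.0854],[0.054,0.025,0,0,0,0,0.0854],[0.054,0.025,0,0,0,0,0.0854],[0.054,0.025,0,0,0,0,0.0854],[0.054,0.025,0,0,0,0,0.0854],[0,0,0,0,0,0,0.0854],[0,0,0,0,0,0,0.0854]],
])

```text
t: 1.52
eef_pos: [0.5191, -0.3287, 0.2306]
tool_rot: [-0.0, 0.977, 0.213, -0.001]
contact_force: [0.2, 0.6, -0.3]
gripper_width: 0.999
grasp_force: 0.0
```

```bash
python3 - <<'E'
from h import *
o,im,K,T=shot("w1");print(o["eef_pos"],rot(o).as_matrix().round(3).tolist(),o["t"])
cv2.imwrite("pics/w1b.png",im)
E
```

```text
[ 0.51910814 -0.32866627  0.23059183] [[0.909, 0.416, -0.002], [0.416, -0.909, 0.0], [-0.001, -0.001, -1.0]] 1.525
```

View pics/w1b.png

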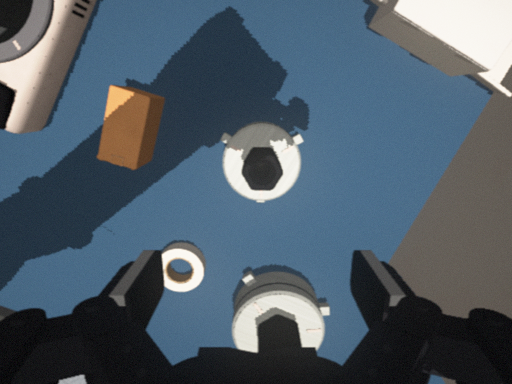

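Wrist view: head C centred at (262,160), with lugs at (226,138), (297,140) and (261,200). B is below it at (278,320). Next is fitting C's axis and lug directions, and getting B's size for comparison.

```bash
python3 - <<'E'
from h import *
o=bot.get_obs();im=cv2.imread("pics/w1.png");K,T=cam("wrist",o)
for n,a,b in (("C",(223,160),(301,160)),("B",(233,328),(324,328))):
    P=onplane(K,T,[a,b],.037);print(n,np.linalg.norm(P[0]-P[1])/2,P.mean(0))
I=im.astype(int);x0,y0=205,105
sub=I[y0:y0+110,x0:x0+115]
bl=(sub[...,0]-sub[...,2])  # blue minus red
m=((bl<18)&(sub.max(2)>60)|(sub.max(2)<40)).astype(np.uint8)
cv2.imwrite("pics/w1crop.png",np.hstack([cv2.resize(sub.astype(np.uint8),None,fx=3.4,fy=3.4,interpolation=0),cv2.resize(cv2.merge([m*255]*3),None,fx=3.4,fy=3.4,interpolation=0)]))
# hub top: dark pixels
d=(sub.max(2)<75).astype(np.uint8);d=cv2.morphologyEx(d,cv2.MORPH_OPEN,np.ones((3,3)))
n,l,s,c=cv2.connectedComponentsWithStats(d);print(s,c)
E
```

```text
C 0.04157451548864188 [ 0.53004368 -0.32970742  0.037     ]
B 0.057318752356169865 [ 0.34462534 -0.4385532   0.037     ]
[[    0     0   115   110 10746]
 [    0     0    49    26   553]
 [   56     0     5     4    16]
 [   66     5     3     3     9]
 [   44     6     3     4    12]
 [   26    13     4     3    12]
 [    0    16     2     4     8]
 [   18    17     3     3     9]
 [   38    42    39    43  1285]] [[59.19802717 56.13149079]
 [17.42495479  7.84810127]
 [57.625       1.25      ]
 [67.          6.        ]
 [45.          7.5       ]
 [27.5        14.        ]
 [ 0.5        17.5       ]
 [19.         18.        ]
 [56.57743191 63.23891051]]
```

View pics/w1crop.png

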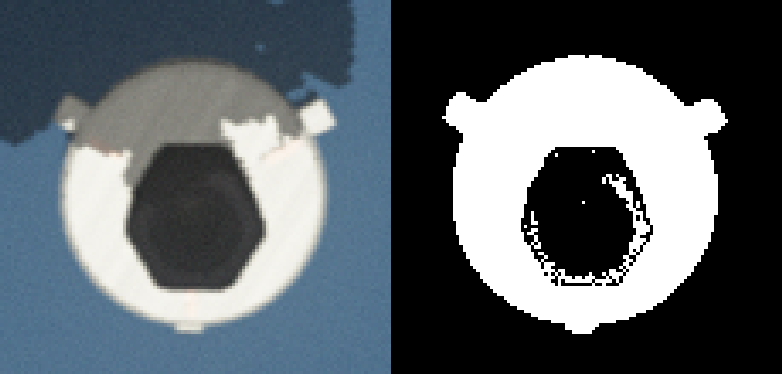

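```bash
cat > headfit.py <<'E'
from h import *
def headfit(im,K,T,x0,y0,w,h,z0=0.):
    sub=im[y0:y0+h,x0:x0+w].astype(int)
    m=((sub[...,0]-sub[...,2]<18)&(sub.max(2)>60)|(sub.max(2)<40)).astype(np.uint8)
    c=max(cv2.findContours(m,0,cv2.CHAIN_APPROX_NONE)[0],key=cv2.contourArea)[:,0]+[x0,y0]
    P=onplane(K,T,c,z0+.037);low=c[:,1]>np.median(c[:,1])
    ctr,r=circ(P[low])
    for _ in range(4):
        k=low&(abs(np.linalg.norm(P[:,:2]-ctr,axis=1)-r)<.002);ctr,r=circ(P[k])
    Q=onplane(K,T,c,z0+.012)[:,:2]-ctr;rr=np.linalg.norm(Q,axis=1);a=np.degrees(np.arctan2(Q[:,1],Q[:,0]))
    k=rr>.0475;print("ctr",ctr,"r",r,"lugs",[(round(x),round(y*1e3,1)) for x,y in zip(a[k],rr[k])])
    print(len(c),k.sum())
    return ctr
E
python3 - <<'E'
from headfit import *
o=bot.get_obs();im=cv2.imread("pics/w1.png");K,T=cam("wrist",o)
headfit(im,K,T,205,105,115,110)
E
```

```text
ctr [ 0.52671191 -0.33050406] r 0.0413029246633177 lugs [(77, np.float64(48.1)), (77, np.float64(49.7)), (78, np.float64(50.5)), (78, np.float64(51.4)), (80, np.float64(51.7)), (82, np.float64(52.1)), (83, np.float64(51.5)), (85, np.float64(52.0)), (86, np.float64(51.4)), (87, np.float64(51.0)), (89, np.float64(51.5)), (89, np.float64(50.0)), (90, np.float64(48.6)), (89, np.float64(47.5)), (157, np.float64(47.6)), (159, np.float64(47.6)), (161, np.float64(47.7)), (163, np.float64(47.8)), (165, np.float64(48.0)), (167, np.float64(48.2)), (168, np.float64(47.5)), (170, np.float64(47.8)), (172, np.float64(48.2)), (174, np.float64(48.7)), (175, np.float64(48.1)), (177, np.float64(48.6)), (178, np.float64(48.1)), (-180, np.float64(48.7)), (-178, np.float64(48.2)), (-177, np.float64(48.9)), (-175, np.float64(48.5)), (-174, np.float64(49.3)), (-172, np.float64(48.9)), (-171, np.float64(48.6)), (-170, np.float64(48.3)), (-168, np.float64(49.2)), (-166, np.float64(49.0)), (-165, np.float64(48.8)), (-164, np.float64(48.6)), (-162, np.float64(49.7)), (-162, np.float64(50.9)), (-161, np.float64(
[... 550 characters left out ...]
)), (-130, np.float64(49.2)), (-128, np.float64(48.6)), (-127, np.float64(49.2)), (-125, np.float64(48.7)), (-123, np.float64(48.2)), (-122, np.float64(48.9)), (-120, np.float64(48.5)), (-118, np.float64(48.2)), (-116, np.float64(48.0)), (-114, np.float64(47.8)), (-112, np.float64(47.7)), (-110, np.float64(47.6)), (-108, np.float64(47.6)), (-106, np.float64(47.7)), (-104, np.float64(47.8)), (-42, np.float64(48.8)), (-41, np.float64(50.3)), (-41, np.float64(51.7)), (-39, np.float64(51.1)), (-38, np.float64(51.6)), (-36, np.float64(51.1)), (-35, np.float64(51.6)), (-34, np.float64(51.2)), (-32, np.float64(50.8)), (-31, np.float64(49.9)), (-30, np.float64(49.0)), (-30, np.float64(48.0))]
245 90
```

Head C: r = 41.3 mm, axis (0.5267,-0.3305), lugs at 83.6/-156.4/-36.4°. I'll yaw the tool by +31° so the fingers face the flats, then measure once more from there.

>>> move_arm([
  [[0.006,0.005,0,0,0,10,0.0854],[0,0,0,0,0,10.5,0.0854],[0,0,0,0,0,10.5,0.0854],[0,0,-0.01,0,0,0,0.0854],[0,0,0,0,0,0,0.0854],[0,0,0,0,0,0,0.0854]],
])

```text
t: 2.33
eef_pos: [0.527, -0.331, 0.2417]
tool_rot: [0.0, 0.998, -0.055, 0.0]
contact_force: [-0.6, -0.2, -1.0]
gripper_width: 0.998
grasp_force: 0.0
```

```bash
sed -i 's/    k=rr>.0475;print.*/    k=rr>.0501;g=np.array([[np.angle(np.exp(3j*np.radians(x))) ] for x in a[k]]);print("ctr",ctr,"r",r,"lugs",np.unique(a[k].round()))/' headfit.py
python3 - <<'E'
from headfit import *
o,im,K,T=shot("w2");M=rot(o).as_matrix();print(o["eef_pos"],M.round(3).tolist(),o["q"].round(2))
u=proj(K,T,[[.5267,-.3305,.02]])[0].astype(int);print(u)
c=headfit(im,K,T,u[0]-58,u[1]-55,116,110)
print("in tool",((np.r_[c,.037]-o["eef_pos"])@M).round(4))
E
```

```text
[ 0.52699099 -0.33098633  0.24168001] [[0.994, -0.111, 0.0], [-0.111, -0.994, -0.0], [0.001, 0.0, -1.0]] [ 0.51  0.38 -0.06  1.67  0.03  1.09 -1.24]
[255 165]
ctr [ 0.52743891 -0.33043221] r 0.04142908687314829 lugs [-161. -159. -157. -156. -155. -153. -151.  -42.  -41.  -39.  -38.  -36.
  -35.  -33.  -32.   78.   80.   81.   82.   84.   85.   86.   88.   89.]
236 25
in tool [ 0.0003 -0.0006  0.2047]
```

>>> move_arm([
  [[0,-0.0005,0.045,0,0,0,0.0854],[0,0,0.045,0,0,0,0.0854],[0,0,0.045,0,0,0,0.0854],[0,0,0.045,0,0,0,0.0854],[0,0,0.02,0,0,0,0.0854],[0,0,0,0,0,0,0.0854],[0,0,0,0,0,0,0.03],[0,0,0,0,0,0,0.03],[0,0,0,0,0,0,0.03],[0,0,0,0,0,0,0.03],[0,0,0,0,0,0,0.03],[0,0,0,0,0,0,0.03]],
], squeeze=80)

```text
t: 3.88
eef_pos: [0.5284, -0.3306, 0.0429]
tool_rot: [0.0, 0.998, -0.056, 0.001]
contact_force: [-1.2, 0.7, 6.1]
gripper_width: 0.412
grasp_force: 80.8
```

>>> move_arm([
  [[0,0,-0.03,0,0,0,0.03],[0,0,-0.045,0,0,0,0.03],[0,0,-0.045,0,0,0,0.03],[0,0,-0.03,0,0,0,0.03],[-0.0117,-0.041,-0.011,0,0,0,0.03],[-0.0117,-0.041,-0.011,0,0,0,0.03],[-0.0117,-0.041,-0.011,0,0,0,0.03],[-0.0117,-0.041,-0.011,0,0,0,0.03],[-0.0117,-0.041,-0.011,0,0,0,0.03],[-0.0117,-0.041,-0.011,0,0,0,0.03],[0,0,0,0,0,-8,0.03],[0,0,0,0,0,-8,0.03],[0,0,0,0,0,-8,0.03],[0,0,0,0,0,-8,0.03],[0,0,0,0,0,0,0.03],[0,0,0,0,0,0,0.03]],
])

```text
t: 5.88
eef_pos: [0.4848, -0.078, 0.2572]
tool_rot: [-0.0, 0.976, 0.22, -0.0]
contact_force: [-0.1, -0.2, -3.2]
gripper_width: 0.412
grasp_force: 81.0
```

```bash
python3 - <<'E'
from h import *
o,im,K,T=shot("w3");M=rot(o).as_matrix();print(o["eef_pos"],M.round(3).tolist(),o["q"].round(2),o["gripper_width"])
cv2.imwrite("pics/w3b.png",cv2.resize(im,(800,600),interpolation=2))
E
```

```text
[ 0.48478719 -0.07796606  0.25718328] [[0.903, 0.429, -0.0], [0.429, -0.903, -0.0], [-0.0, -0.0, -1.0]] [ 0.25  0.16 -0.25  1.94  0.05  1.05 -1.14] 0.4118781090775719
```

View pics/w3b.png

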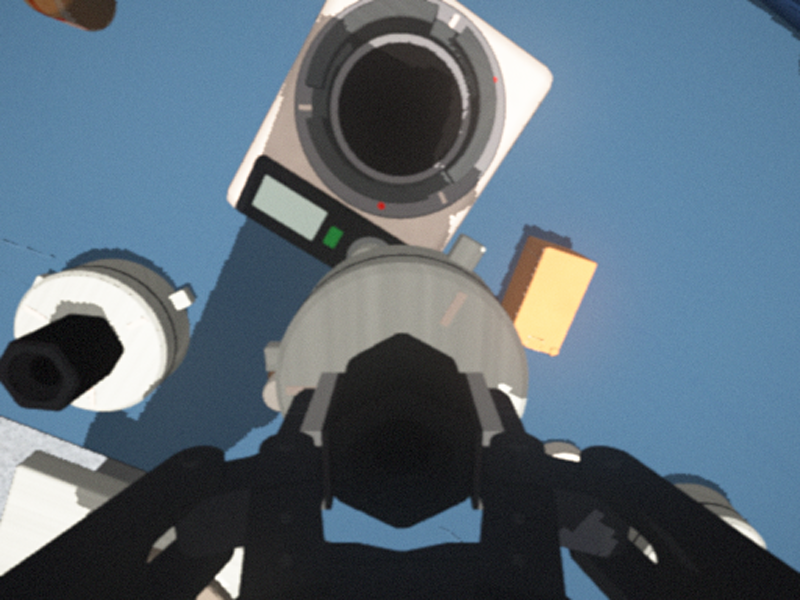

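Wrist view (800 px scale): ring centred about (402,107). White entry strokes at (456,22), (305,106), (444,197), red notch dots at (495,79), (381,206). The held head is below, its lug strokes consistent with the grasp. Next is locating the strokes and dots on the deck plane.

```bash
python3 - <<'E'
from h import *
o=bot.get_obs();im=cv2.imread("pics/w3.png");K,T=cam("wrist",o);M=rot(o).as_matrix()
g=cv2.cvtColor(im,cv2.COLOR_BGR2GRAY).astype(int);I=im.astype(int)
S=[]
for u,v in ((292,14),(195,68),(284,126)):
    y0=max(v-9,0);x0=u-9;s=g[y0:v+10,x0:u+10]
    m=(s>s[v-y0-2:v-y0+3,7:12].max()-35).astype(np.uint8);n,l,st,c=cv2.connectedComponentsWithStats(m)
    i=l[v-y0,9] or 1;best=max(range(1,n),key=lambda k:(l[v-y0-3:v-y0+4,6:13]==k).sum());S.append(c[best]+[x0,y0]);print(st[best],S[-1].round(1))
    w=np.argwhere(l==best)[:,::-1]+[x0,y0];P=onplane(K,T,w,.06);S[-1]=P.mean(0)[:2]
S=np.array(S);ctr,r=circ(S);a=np.degrees(np.arctan2(*(S-ctr).T[::-1]));print("strokes",ctr,r,a)
D=np.argwhere((I[...,2]-I[...,1]>70)&(I[...,2]-I[...,0]>70))[:,::-1];D=D[(D[:,1]<140)&(D[:,0]>200)&(D[:,0]<340)]
for k in (D[D[:,0]>285],D[D[:,0]<=285]):
    if len(k):
        P=onplane(K,T,k,.06).mean(0)[:2]-ctr;print("dot",k.mean(0),np.hypot(*P),np.degrees(np.arctan2(P[1],P[0])))
# rim circles by radial edge profile in px
cv2.imwrite("pics/w3c.png",cv2.resize(im[0:150,170:345],None,fx=4,fy=4,interpolation=2))
print("ctr tool",(np.r_[ctr,.06]-o["eef_pos"])@M)
E
```

```text
[ 4  4  7  9 36] [290.2  13. ]
[ 5  8  8  4 25] [194.6  68.1]
[ 6  6  5  7 20] [282.8 126.2]
strokes [ 0.57418999 -0.03419419] 0.0608788944003762 [  -7.0037765   113.08094793 -126.86401356]
dot [316.5  50.5] 0.06229263808080678 -47.073897507882094
dot [243.47058824 131.35294118] 0.06070032796779858 -166.82121525520864
ctr tool [ 0.09950469 -0.00117447  0.19720887]
```

View pics/w3c.png

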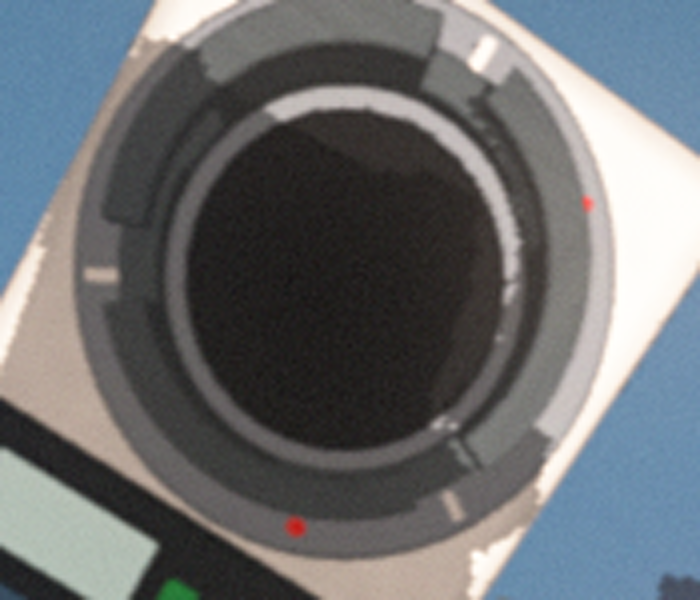

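```bash
cat > ringfit.py <<'E'
from h import *
def edges(im,K,T,ctr,z,r0,r1,ang):
    g=cv2.GaussianBlur(cv2.cvtColor(im,cv2.COLOR_BGR2GRAY),(0,0),.7).astype(np.float32)
    out=[];rs=np.arange(r0,r1,.00025)
    for a in np.radians(ang):
        P=np.c_[ctr[0]+rs*np.cos(a),ctr[1]+rs*np.sin(a),np.full(len(rs),z)]
        u=proj(K,T,P).astype(np.float32)
        p=cv2.remap(g,u[:,:1].copy(),u[:,1:].copy(),1)[:,0];d=abs(p[4:]-p[:-4]);i=d.argmax()
        if d[i]>12: out.append((np.degrees(a),rs[i+2]))
    return np.array(out)
def fit(E,ctr):
    a=np.radians(E[:,0]);P=np.c_[E[:,1]*np.cos(a),E[:,1]*np.sin(a)]
    k=np.ones(len(P),bool)
    for _ in range(6):
        c,r=circ(P[k]);e=abs(np.linalg.norm(P-c,axis=1)-r);k=e<max(.0006,1.5*np.median(e))
    return (c+ctr).round(4),round(r,4),k.sum(),len(P)
E
python3 - <<'E'
from ringfit import *
o=bot.get_obs();im=cv2.imread("pics/w3.png");K,T=cam("wrist",o);ctr=np.array([.5742,-.0342])
ent=np.array([-7,113,-127]);A=np.arange(-180,180,3)
A=A[[min(abs((a-ent+180)%360-180))>14 for a in A]]
for n,z,r0,r1 in (("inner rim",.1,.0405,.0485),("outer rim",.1,.050,.058),("deck edge",.06,.063,.075)):
    print(n,fit(edges(im,K,T,ctr,z,r0,r1,A),ctr))
E
```

```text
inner rim (array([ 0.5755, -0.0348]), np.float64(0.0434), np.int64(55), 79)
outer rim (array([ 0.5741, -0.0342]), np.float64(0.0539), np.int64(58), 86)
deck edge (array([ 0.5737, -0.0342]), np.float64(0.0675), np.int64(46), 88)
```

Ring centre is confirmed: outer rim fit 53.9 mm at (0.5742,-0.0342). Entries are at -7/113/-127°, so the head needs a further -2.4°. I'll move it over the ring and down to just above the rim.

>>> move_arm([
  [[0.025,-0.0003,0,0,0,2.4,0.03],[0.025,-0.0003,0,0,0,0,0.03],[0.025,-0.0003,0,0,0,0,0.03],[0.0255,0.003,0,0,0,0,0.03],[0,0,0.035,0,0,0,0.03],[0,0,0.035,0,0,0,0.03],[0,0,0.035,0,0,0,0.03],[0,0,0,0,0,0,0.03],[0,0,0,0,0,0,0.03]],
])

```text
t: 7.05
eef_pos: [0.5788, -0.0393, 0.1536]
tool_rot: [0.0, 0.98, 0.2, 0.001]
contact_force: [0.2, 0.9, -2.9]
gripper_width: 0.408
grasp_force: 80.8
```

```bash
python3 - <<'E'
from h import *
o,im,K,T=shot("w4");M=rot(o).as_matrix();print(o["eef_pos"].round(4),np.degrees(np.arctan2(M[1,0],M[0,0])))
print("need tool",((np.array([.5751,-.0338,0])-o["eef_pos"])@M).round(4))
E
```

```text
[ 0.5788 -0.0393  0.1536] 23.12964434848645
need tool [-0.0015 -0.0066  0.1536]
```

>>> move_arm([
  [[-0.0015,-0.0066,0,0,0,0,0.03],[0,0,0,0,0,0,0.03],[0,0,0,0,0,0,0.03],[0,0,0.01,0,0,0,0.03],[0,0,0.006,0,0,0,0.03],[0,0,0.003,0,0,0,0.03],[0,0,0,0,0,0,0.03]],
])

```text
t: 7.98
eef_pos: [0.5737, -0.0339, 0.1328]
tool_rot: [-0.0, 0.98, 0.201, -0.0]
contact_force: [0.2, 0.5, -3.3]
gripper_width: 0.411
grasp_force: 80.9
```

```bash
python3 - <<'E'
from h import *
o=bot.get_obs();M=rot(o).as_matrix();print(o["eef_pos"].round(4),np.degrees(np.arctan2(M[1,0],M[0,0])),o["contact_force"],o["torque"])
print("need tool",((np.array([.5751,-.0338,0])-o["eef_pos"])@M).round(4))
E
```

```text
[ 0.5737 -0.0339  0.1328] 23.164691042527647 [ 0.21472182  0.48073866 -3.33863011] [-0.03729608  0.01046459  0.03675713]
need tool [0.0015 0.0005 0.1328]
```

The lugs are about 6 mm below the rim with no contact force, so they are in the slots. Going down to just above the entry floor.

>>> move_arm([
  [[0.001,0.0003,0,0,0,0,0.03],[0,0,0.006,0,0,0,0.03],[0,0,0.006,0,0,0,0.03],[0,0,0.004,0,0,0,0.03],[0,0,0,0,0,0,0.03],[0,0,0,0,0,0,0.03]],
])

```text
t: 8.72
eef_pos: [0.5751, -0.0338, 0.1174]
tool_rot: [0.0, 0.98, 0.201, 0.0]
contact_force: [0.1, -0.3, -3.2]
gripper_width: 0.414
grasp_force: 80.9
```

>>> move_arm([
  [[0,0,0.0015,0,0,0,0.03],[0,0,0,0,0,5,0.03],[0,0,0,0,0,5,0.03],[0,0,0,0,0,5,0.03],[0,0,0,0,0,5,0.03],[0,0,0,0,0,5,0.03],[0,0,0,0,0,5,0.03],[0,0,0,0,0,5,0.03],[0,0,0,0,0,5,0.03],[0,0,0,0,0,0,0.03],[0,0,0,0,0,0,0.03]],
])

```text
t: 10.1
eef_pos: [0.575, -0.0337, 0.1159]
tool_rot: [-0.0, 0.989, -0.145, 0.0]
contact_force: [0.9, -0.2, -3.4]
gripper_width: 0.415
grasp_force: 81.1
```

```bash
python3 - <<'E'
from h import *
o=bot.get_obs();M=rot(o).as_matrix();print(o["eef_pos"].round(4),np.degrees(np.arctan2(M[1,0],M[0,0])),o["contact_force"],o["torque"])
E
```

```text
[ 0.575  -0.0337  0.1159] -16.731575509816345 [ 0.93712126 -0.24917728 -3.41054109] [0.05020892 0.00216398 0.00234434]
```

>>> move_arm([
  [[-0.0005,0,0.003,0,0,0.3,0.03],[0,0,0.003,0,0,0,0.03],[0,0,0.003,0,0,0,0.03],[0,0,0,0,0,0,0.03],[0,0,0,0,0,0,0.03]],
])

```text
t: 10.72
eef_pos: [0.5745, -0.0336, 0.1068]
tool_rot: [-0.0, 0.989, -0.149, 0.0]
contact_force: [0.8, -0.5, -3.6]
gripper_width: 0.409
grasp_force: 81.1
```

>>> move_arm([
  [[0,0,0.001,0,0,0,0.03],[0,0,0,0,0,0,0.03],[0,0,0,0,0,0,0.0854],[0,0,0,0,0,0,0.0854],[0,0,0,0,0,0,0.0854],[0,0,0,0,0,0,0.0854],[0,0,-0.03,0,0,0,0.0854],[0,0,-0.05,0,0,0,0.0854],[0,0,-0.05,0,0,0,0.0854],[0,0,-0.03,0,0,0,0.0854],[0,0,0,0,0,0,0.0854],[0,0,0,0,0,0,0.0854]],
])

```text
t: 12.22
eef_pos: [0.5739, -0.0336, 0.265]
tool_rot: [0.0, 0.989, -0.149, -0.001]
contact_force: [-0.2, -0.5, -0.0]
gripper_width: 0.996
grasp_force: 0.0
```

```bash
python3 - <<'E'
from h import *
o,im,K,T=shot("w5");print(o["eef_pos"].round(4),o["t"])
u=proj(K,T,[[.5742,-.0342,.12]])[0].astype(int);print(u)
x,y=max(u[0]-88,0),max(u[1]-85,0)
cv2.imwrite("pics/w5c.png",cv2.resize(im[y:y+150,x:x+190],None,fx=4,fy=4,interpolation=2));print(x,y)
E
```

```text
[ 0.5739 -0.0336  0.265 ] 12.225
[256 180]
168 95
```

View pics/w5c.png

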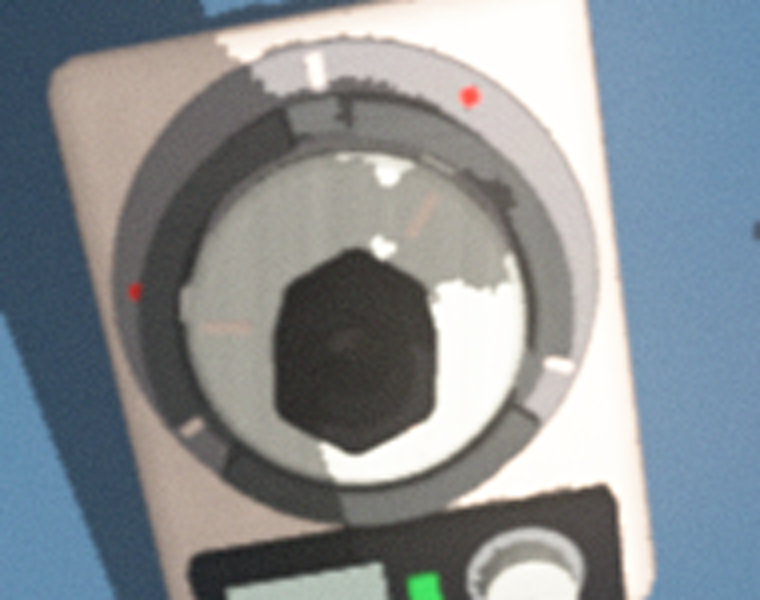

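The head sits inside the ring, its top strokes pointing at the red notch dots and the drum flush with the rim. I'll check that numerically and move to the stand.

```bash
python3 - <<'E'
from ringfit import *
o=bot.get_obs();im=cv2.imread("pics/w5.png");K,T=cam("wrist",o);c=np.array([.5742,-.0342]);A=np.arange(-180,180,3)
for n,z,r0,r1 in (("drum",.1,.039,.0445),("outer rim",.1,.0505,.057)):
    print(n,fit(edges(im,K,T,c,z,r0,r1,A),c))
S=[];
for u,v in ((223,327),(425,213)):
    P=onplane(K,T,[[168+u/4,95+v/4]],.1)[0][:2]-c;print("stroke ang",np.degrees(np.arctan2(P[1],P[0])),np.hypot(*P))
hx=np.array([(357,250),(434,290),(433,405),(355,452),(277,408),(279,290)])/4+[168,95]
P=onplane(K,T,hx,.142);print("hub top",circ(P))
E
```

```text
drum (array([ 0.5735, -0.0345]), np.float64(0.0417), np.int64(108), 118)
outer rim (array([ 0.5741, -0.0345]), np.float64(0.0538), np.int64(67), 109)
stroke ang 75.86491899426682 0.032028683312879114
stroke ang -50.397504792069476 0.03175174234463485
hub top (array([ 0.57674205, -0.03561662]), np.float64(0.021516217760978458))
```

>>> move_arm([
  [[-0.03,-0.036,0,0,0,0,0.0854],[-0.03,-0.036,0,0,0,0,0.0854],[-0.03,-0.036,0,0,0,0,0.0854],[-0.03,-0.036,0,0,0,0,0.0854],[-0.03,-0.036,0,0,0,0,0.0854],[-0.03,-0.036,0,0,0,0,0.0854],[-0.03,-0.036,0,0,0,0,0.0854],[-0.03,-0.036,0,0,0,0,0.0854],[0,0,0,0,0,-8.5,0.0854],[0,0,0,0,0,-8.5,0.0854],[0,0,0,0,0,-8.5,0.0854],[0,0,0,0,0,-8.5,0.0854],[0,0,0,0,0,0,0.0854],[0,0,0,0,0,0,0.0854]],
])

```text
t: 14.02
eef_pos: [0.4297, 0.312, 0.2651]
tool_rot: [0.0, 0.989, 0.145, -0.001]
contact_force: [-0.8, -0.5, 0.1]
gripper_width: 1.002
grasp_force: 0.0
```

```bash
python3 - <<'E'
from h import *
o,im,K,T=shot("w6");M=rot(o).as_matrix();print(o["eef_pos"].round(4),np.degrees(np.arctan2(M[1,0],M[0,0])),o["t"],o["q"].round(2))
cv2.imwrite("pics/w6b.png",cv2.resize(im,(800,600),interpolation=2))
E
```

```text
[0.4297 0.312  0.2651] 16.70368574273653 14.025 [-0.41  0.24 -0.39  1.84  0.1   1.09 -2.12]
```

View pics/w6b.png

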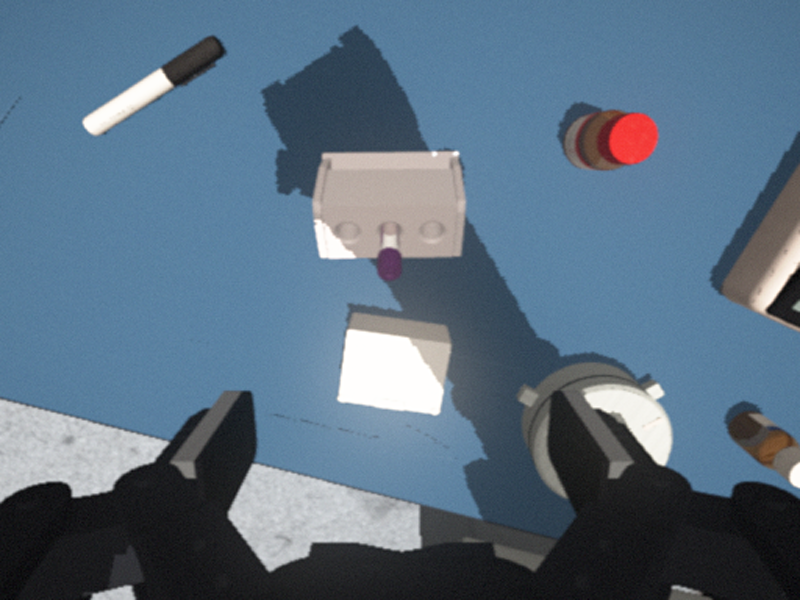

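Wrist view (800 px scale): stand well aligned with the tool. Outer bores at (347,230) and (432,230), purple stopper around (389,264), white carton below at (395,365). Locked head is at 72.7° (wanted 73°) with the drum flush. Computing the tube axis and the tool target.

```bash
python3 - <<'E'
from h import *
o=bot.get_obs();im=cv2.imread("pics/w6.png");K,T=cam("wrist",o);M=rot(o).as_matrix()
B=onplane(K,T,np.array([(347,230.5),(432,230)])/1.5625,.055);print("bores",B.round(4),np.linalg.norm(B[0]-B[1]))
f=onplane(K,T,np.array([(322,153),(460,152)])/1.5625,.067);f2=onplane(K,T,np.array([(318,258),(462,257)])/1.5625,.03)
yd=B[0]-B[1];print("row ang",np.degrees(np.arctan2(yd[1],yd[0]))-90,[np.degrees(np.arctan2(*(q[0]-q[1])[[1,0]]))-90 for q in (f,f2)])
th=np.radians(np.degrees(np.arctan2(*(f[0]-f[1])[[1,0]]))-90);ex=np.array([np.cos(th),np.sin(th),0])
F=B.mean(0);t=-.5*ex+np.array([0,0,.866])
I=im.astype(int);m=((I[...,2]-I[...,1]>18)&(I[...,0]-I[...,1]>18)).astype(np.uint8);m[:140]=0
n,l,s,c=cv2.connectedComponentsWithStats(m);k=1+s[1:,4].argmax();print("purple",s[k],c[k])
print("pred stopper base, mid, top",proj(K,T,np.array([F+t*d for d in (.021,.0295,.038)])).round(1).tolist())
# two-view of stopper with top and scene
V=[(K,T,c[k])]
for nm in ("top","scene"):
    J=cv2.imread(f"pics/{nm}0.png").astype(int);m=((J[...,2]-J[...,1]>18)&(J[...,0]-J[...,1]>18)).astype(np.uint8);Kc,Tc=cam(nm)
    e=proj(Kc,Tc,F+t*.03)[0];w=np.zeros_like(m);cv2.circle(w,tuple(int(x) for x in e),12,1,-1);q=np.argwhere(m*w)[:,::-1];print(nm,e.round(1),len(q),q.mean(0));V.append((Kc,Tc,q.mean(0)))
print("tri",tri(V).round(4),"pred",(F+t*.0295).round(4),"tri wrist+top",tri(V[:2]).round(4))
print("F",F.round(4),"th",np.degrees(th));G=F+t*.028
print("grasp",G.round(4))
E
```

```text
bores [[0.439  0.3547 0.055 ]
 [0.4568 0.2973 0.055 ]] 0.06012472074431904
row ang 17.15971450045585 [np.float64(17.219020993180706), np.float64(17.227203768819734)]
purple [242 159  14  20 248] [248.68548387 168.59274194]
pred stopper base, mid, top [[249.0, 159.7], [248.9, 165.1], [248.8, 170.6]]
top [127.4 203.3] 26 [127.5        205.07692308]
scene [177.3 255.9] 27 [178.33333333 256.44444444]
tri [0.4296 0.3207 0.0813] pred [0.4338 0.3216 0.0805] tri wrist+top [0.4294 0.3212 0.079 ]
F [0.4479 0.326  0.055 ] th 17.219020993180706
grasp [0.4345 0.3219 0.0792]
```

>>> move_arm([
  [[0,0,0,0,0,-0.5,0.05],[0,0,0,0,10,0,0.05],[0,0,0,0,10,0,0.05],[0,0,0,0,10,0,0.05],[-0.03,-0.0028,0.03,0,0,0,0.05],[-0.03,-0.0028,0.03,0,0,0,0.05],[-0.03,-0.0028,0.03,0,0,0,0.05],[0,0,0,0,0,0,0.05],[0,0,0,0,0,0,0.05]],
], squeeze=25)

```text
t: 15.2
eef_pos: [0.4141, 0.3113, 0.1936]
tool_rot: [-0.039, 0.956, 0.146, 0.25]
contact_force: [0.1, -1.0, -1.1]
gripper_width: 0.586
grasp_force: 0.0
```

```bash
cat > purp.py <<'E'
from h import *
def purp(im):
    I=im.astype(int);m=((I[...,2]-I[...,1]>14)&(I[...,0]-I[...,1]>14)).astype(np.uint8)
    n,l,s,c=cv2.connectedComponentsWithStats(m);k=1+s[1:,4].argmax();return s[k],c[k]
E
python3 - <<'E'
from purp import *
o,im,K,T=shot("w7");M=rot(o).as_matrix();print(o["eef_pos"].round(4),M.round(3).tolist(),o["t"],o["gripper_width"])
s,c=purp(im);print(s,c)
print("pred",proj(K,T,[[.4305,.321,.081],[.4338,.3216,.0805]]).round(1))
o6=np.array([.4297,.312,.2651])
c6=imaging.calibration("wrist");T6=np.eye(4);a=np.radians(16.7);T6[:3,:3]=np.array([[np.cos(a),np.sin(a),0],[np.sin(a),-np.cos(a),0],[0,0,-1]]);T6[:3,3]=o6
P=tri([(K,T,c),(K,T6@c6["mount"],(248.7,168.4))]);print("tri wrist pair",P.round(4),"tool",((P-o["eef_pos"])@M).round(4))
cv2.imwrite("pics/w7b.png",im)
E
```

```text
[0.4141 0.3113 0.1936] [[0.833, 0.298, 0.467], [0.259, -0.955, 0.148], [0.489, -0.002, -0.872]] 15.2 0.5860691519525074
[243 225  19  25 359] [252.29526462 237.76044568]
pred [[251.9 235.8]
 [252.4 232. ]]
tri wrist pair [0.4294 0.3207 0.0755] tool [-0.0427 -0.0041  0.1115]
```

```bash
python3 - <<'E'
from h import *
o=bot.get_obs();M=rot(o).as_matrix();print(o["q"].round(3),o["joint_vel"].round(3))
for P in ([.430,.3208,.0795],): print("tool",((np.array(P)-o["eef_pos"])@M).round(4))
print("tilt",np.degrees(np.arccos(-M[2,2])))
E
```

```text
[-9.570e-01  8.500e-02  1.000e-03  2.314e+00  7.750e-01  4.370e-01
 -2.887e+00] [ 0.028 -0.002 -0.005  0.001 -0.    -0.002 -0.001]
tool [-0.0405 -0.0046  0.1083]
tilt 29.316128207307216
```

Joint 7 is near its limit in this orientation. I'll grasp a quarter turn round instead (tool +90° about its own axis), which also aligns the pads with the tube's lean.

>>> move_arm([
  [[0,0,0,0,0,10,0.05],[0,0,0,0,0,10,0.05],[0,0,0,0,0,10,0.05],[0,0,0,0,0,10,0.05],[0,0,0,0,0,10,0.05],[0,0,0,0,0,10,0.05],[0,0,0,0,0,10,0.05],[0,0,0,0,0,10,0.05],[0,0,0,0,0,10,0.05],[0,0,0,0,0,0,0.05],[0,0,0,0,0,0,0.05]],
])

```text
t: 16.62
eef_pos: [0.4163, 0.3072, 0.1848]
tool_rot: [-0.161, 0.877, -0.414, 0.182]
contact_force: [0.5, 0.2, -0.4]
gripper_width: 0.587
grasp_force: 0.0
```

```bash
cat > tgt.py <<'E'
from purp import *
def tgt(mid=(.430,.3208,.0795)):
    o=bot.get_obs();M=rot(o).as_matrix();th=np.radians(17.2);ex=np.array([np.cos(th),np.sin(th),0]);ey=np.array([-np.sin(th),np.cos(th),0])
    t=-.5*ex+np.array([0,0,.866]);z=-t
    xt=-ey if M[:,0]@-ey>0 else ey; Rt=np.c_[xt,np.cross(z,xt),z]
    dv=R.from_matrix(M.T@Rt).as_rotvec(degrees=True)
    mid=np.array(mid);E=mid-t*.0205
    print("pos",o["eef_pos"].round(4),"q",o["q"].round(2),"t",o["t"],"turn needed",dv.round(2))
    print("grasp in tool now",((E-o["eef_pos"])@M).round(4),"in aligned",((E-o["eef_pos"])@Rt).round(4));return o
E
python3 - <<'E'
from tgt import *
o=tgt()
E
```

```text
pos [0.4163 0.3072 0.1848] q [-2.09  0.33  1.39  2.36 -0.33  0.29 -2.95] t 16.625 turn needed [ 1.87 -0.11 22.34]
grasp in tool now [-0.0221  0.0277  0.1213] in aligned [-0.009   0.0378  0.1203]
```

The IK is being squeezed by wrist limits: a 30° outward tilt this close in needs q6 below its range. New plan is to grasp with the tool only about 10° tilted, closing along the stand's y. The pads then hold the leaning cylinder just as well, and I pitch the tool the other way to bring the tube upright. Unwinding first.

>>> move_arm([
  [[0,0,-0.03,0,0,0,0.05],[0,0,-0.03,0,0,-8,0.05],[0,0,0,0,0,-10,0.05],[0,0,0,0,0,-10,0.05],[0,0,0,0,0,-10,0.05],[0,0,0,0,0,-10,0.05],[0,0,0,0,0,-10,0.05],[0,0,0,0,0,-10,0.05],[0,0,0,0,-5,0,0.05],[0,0,0,0,-5,0,0.05],[0,0,0,0,-5,0,0.05],[0,0,0,0,-5,0,0.05],[0,0,0,0,0,0,0.05],[0,0,0,0,0,0,0.05]],
])

```text
t: 18.38
eef_pos: [0.4136, 0.3155, 0.2042]
tool_rot: [-0.005, 0.986, 0.151, 0.067]
contact_force: [-0.4, -0.3, -0.6]
gripper_width: 0.585
grasp_force: 0.0
```

```bash
cat > st.py <<'E'
from purp import *
def st():
    o=bot.get_obs();M=rot(o).as_matrix();z=M[:,2]
    print("t",o["t"],"pos",o["eef_pos"].round(4),"q",o["q"].round(2),"grip",round(float(o["gripper_width"]),3),"F",o["contact_force"].round(1))
    print("z",z.round(3),"yaw x",np.degrees(np.arctan2(M[1,0],M[0,0])).round(2),"y",M[:,1].round(3))
    return o,M
def need(M,o,yaw,tilt,pos):
    a,b=np.radians(yaw),np.radians(tilt);ex=np.array([np.cos(a),np.sin(a),0]);y=np.array([np.sin(a),-np.cos(a),0])
    z=np.sin(b)*ex+np.array([0,0,-np.cos(b)]);Rt=np.c_[np.cross(y,z),y,z]
    print("turn",R.from_matrix(M.T@Rt).as_rotvec(degrees=True).round(2),"shift now",((np.array(pos)-o["eef_pos"])@M).round(4),"shift aligned",((np.array(pos)-o["eef_pos"])@Rt).round(4));return Rt
E
python3 -c "
from st import *
o,M=st();need(M,o,17.2,10,(.43,.3208,.2))"
```

```text
t 18.375 pos [0.4136 0.3155 0.2042] q [-1.56  0.25  0.88  2.08 -0.19  0.78 -1.85] grip 0.585 F [-0.4 -0.3 -0.6]
z [ 0.13   0.031 -0.991] yaw x 17.45 y [ 0.299 -0.954  0.01 ]
turn [0.52 2.32 0.26] shift now [ 0.0165 -0.0002  0.0064] shift aligned [ 0.0162 -0.0002  0.0071]
```

>>> move_arm([
  [[0,-0.0015,0.03,0,0,0,0.05],[0,0,0.03,0,0,0,0.05],[0,0,0.015,0,0,0,0.05],[0,0,0,0,0,0,0.05],[0,0,0,0,0,0,0.05]],
])

```text
t: 19.0
eef_pos: [0.4232, 0.3204, 0.1309]
tool_rot: [-0.006, 0.986, 0.151, 0.067]
contact_force: [-0.2, -0.2, 0.2]
gripper_width: 0.589
grasp_force: 0.0
```

```bash
python3 -c "
from st import *
o,M=st();o,im,K,T=shot('w8');s,c=purp(im);print(s,c,'pred',proj(K,T,[[.4298,.3208,.079]]))
p,d=ray(K,T,c);d=d[0];print('on ray at z',[(p+d*((z-p[2])/d[2])).round(4) for z in (.077,.081)])
need(M,o,17.4,7.7,(.4323,.3214,.0602))"
```

```text
t 19.0 pos [0.4232 0.3204 0.1309] q [-1.43  0.4   0.76  2.12 -0.36  0.63 -1.71] grip 0.589 F [-0.2 -0.2  0.2]
z [ 0.13   0.032 -0.991] yaw x 17.44 y [ 0.299 -0.954  0.008]
[247 200  24  34 713] [258.52875175 216.35203366] pred [[258.18202573 216.16068191]]
on ray at z [array([0.4293, 0.3204, 0.077 ]), array([0.4302, 0.3207, 0.081 ])]
turn [0.47 0.01 0.04] shift now [-0.0006  0.0011  0.0713] shift aligned [-0.0006  0.0017  0.0713]
```

Prediction and picture agree to within 0.4 px. Descending and grasping.

>>> move_arm([
  [[0,0.0014,0.03,0,0,0,0.05],[0,0,0.025,0,0,0,0.05],[0,0,0.014,0,0,0,0.05],[0,0,0.002,0,0,0,0.05],[0,0,0,0,0,0,0.05],[0,0,0,0,0,0,0.01],[0,0,0,0,0,0,0.01],[0,0,0,0,0,0,0.01],[0,0,0,0,0,0,0.01],[0,0,0,0,0,0,0.01]],
], squeeze=30)

```text
t: 20.3
eef_pos: [0.4325, 0.3212, 0.06]
tool_rot: [-0.006, 0.986, 0.151, 0.066]
contact_force: [-2.2, -0.5, 5.9]
gripper_width: 0.176
grasp_force: 29.4
```

```bash
python3 -c "
from st import *
o,M=st();print(o['grasp_force']);a=np.radians(17.2);t=np.array([-.5*np.cos(a),-.5*np.sin(a),.866]);print('axis in tool',(t@M).round(3))"
```

```text
t 20.3 pos [0.4325 0.3212 0.06  ] q [-1.29  0.52  0.62  2.14 -0.49  0.5  -1.59] grip 0.176 F [-2.2 -0.5  5.9]
z [ 0.129  0.032 -0.991] yaw x 17.44 y [ 0.299 -0.954  0.008]
29.424332678318024
axis in tool [-0.381  0.006 -0.925]
```

>>> move_arm([
  [[-0.0027,0,-0.0065,0,0,0,0.01],[-0.0053,0,-0.013,0,0,0,0.01],[-0.0053,0,-0.013,0,0,0,0.01],[-0.0053,0,-0.013,0,0,0,0.01],[-0.0053,0,-0.013,0,0,0,0.01],[0,0,0,0,0,0,0.01],[0,0,0,0,0,0,0.01]],
])

```text
t: 21.18
eef_pos: [0.4021, 0.3122, 0.1145]
tool_rot: [-0.006, 0.986, 0.151, 0.066]
contact_force: [1.0, 0.2, -0.2]
gripper_width: 0.179
grasp_force: 29.3
```

```bash
python3 -c "
from st import *
o,M=st();print(o['grasp_force'])"
```

```text
t 21.175 pos [0.4021 0.3122 0.1145] q [-1.45  0.39  0.76  2.18 -0.38  0.58 -1.7 ] grip 0.179 F [ 1.   0.2 -0.2]
z [ 0.129  0.032 -0.991] yaw x 17.46 y [ 0.299 -0.954  0.009]
29.277255535125732
```

>>> move_arm([
  [[0,0,-0.045,0,0,0,0.01],[0,0,-0.045,0,0,0,0.01],[0,0,-0.045,0,0,0,0.01],[0.0088,0.0476,0.0016,0,0,0,0.01],[0.0088,0.0476,0.0016,0,0,0,0.01],[0.0088,0.0476,0.0016,0,0,0,0.01],[0.0088,0.0476,0.0016,0,0,0,0.01],[0.0088,0.0476,0.0016,0,0,0,0.01],[0.0088,0.0476,0.0016,0,0,0,0.01],[0.0088,0.0476,0.0016,0,0,0,0.01],[0.0088,0.0476,0.0016,0,0,0,0.01],[0,0,0,0,-7.6,0,0.01],[0,0,0,0,0,10,0.01],[0,0,0,0,0,10,0.01],[0,0,0,0,-7.5,0,0.01],[0,0,0,0,-7.5,0,0.01],[0,0,0,0,-7.5,0,0.01],[0,0,0,0,0,0,0.01],[0,0,0,0,0,0,0.01]],
])

```text
t: 23.55
eef_pos: [0.5665, -0.035, 0.248]
tool_rot: [-0.0, 0.981, -0.024, -0.193]
contact_force: [-0.4, 0.5, -0.3]
gripper_width: 0.177
grasp_force: 29.3
```

```bash
python3 -c "
from st import *
o,M=st();need(M,o,-3.4,-22.5,(.5662,-.0341,.25));o,im,K,T=shot('w9');s,c=purp(im);print(s,c)
for n in ('top','scene'): cv2.imwrite(f'pics/{n}9.png',imaging.read_camera(n)[:,:,::-1])
g=M[:,2]*-.019+o['eef_pos'];print('grasp',g,'px',proj(K,T,[g,g-[0,0,.069],[.5735,-.0345,.142]]).round(1).tolist())
b=cv2.imread('pics/scene9.png');Ks,Ts=cam('scene');u=proj(Ks,Ts,[g])[0].astype(int);print(u)
x,y=max(u[0]-50,0),max(u[1]-45,0)
w=np.zeros((600,800,3),np.uint8);w[:300,:400]=cv2.resize(im,(400,300));w[300:600,:400]=cv2.resize(cv2.imread('pics/top9.png'),(400,300))
e=cv2.resize(b[y:y+110,x:x+80],None,fx=5,fy=5,interpolation=2);w[:e.shape[0],400:400+e.shape[1]]=e;cv2.imwrite('pics/w9b.png',w);print(x,y)"
```

```text
t 23.55 pos [ 0.5665 -0.035   0.248 ] q [-0.64  0.7   0.98  1.56 -0.45  1.57 -1.19] grip 0.177 F [-0.4  0.5 -0.3]
z [-0.378  0.01  -0.926] yaw x -2.9 y [-0.047 -0.999  0.009]
turn [ 0.74 -0.26  0.46] shift now [-0.0011 -0.0009 -0.0017] shift aligned [-0.0011 -0.0009 -0.0017]
[ 238  246   38   53 1735] [256.78962536 272.88818444]
grasp [ 0.5737244  -0.03517652  0.26557423] px [[255.1, 273.0], [254.6, 179.5], [253.5, 136.1]]
[240 135]
190 90
```

View pics/w9b.png

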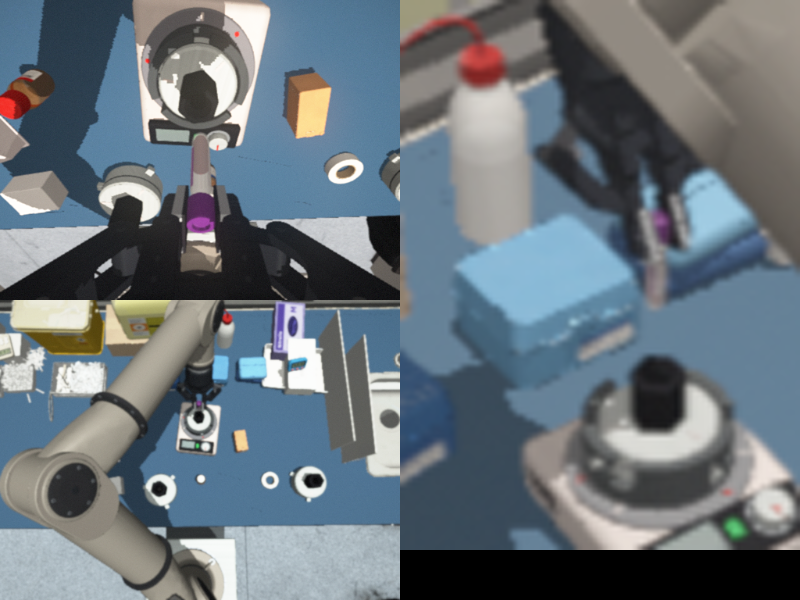

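The last picture shows the tube gripped at the purple stopper with its body hanging near vertical, its end at about (203,137) in the 400 px panel. The hub stands locked below it and the bystanders haven't moved. Measuring the tube's lean numerically.

```bash
python3 -c "
from st import *
im=cv2.imread('pics/w9.png').astype(int)
for v in (180,190,200,210,220,230,240):
    r=im[v,225:295];g=(r[:,2]-r[:,0]>-8)&(r.max(1)>95);k=np.where(g)[0]+225;print(v,k.min() if len(k) else None,k.max() if len(k) else None,len(k))
print([ (v,im[v,258].tolist(),im[v,262].tolist()) for v in range(164,190,3)])
for v in (190,210,230): print(v,im[v,238:284:2].sum(1).tolist())
"
```

```text
180 225 293 65
190 246 286 38
200 246 268 23
210 245 269 25
220 245 275 31
230 244 275 32
240 227 286 48
[(164, [98, 103, 99], [93, 93, 95]), (167, [51, 52, 55], [51, 53, 57]), (170, [112, 116, 121], [67, 68, 68]), (173, [126, 134, 147], [131, 138, 144]), (176, [115, 121, 139], [123, 127, 143]), (179, [114, 119, 138], [115, 118, 134]), (182, [117, 121, 142], [115, 119, 136]), (185, [118, 122, 140], [114, 118, 135]), (188, [114, 117, 136], [112, 117, 136])]
190 [396, 395, 392, 380, 303, 325, 352, 373, 376, 380, 373, 378, 358, 358, 404, 392, 504, 668, 702, 694, 474, 697, 698]
210 [396, 390, 393, 382, 291, 338, 357, 369, 367, 369, 374, 380, 378, 366, 372, 392, 267, 360, 388, 404, 396, 393, 388]
230 [384, 397, 393, 334, 337, 479, 500, 506, 519, 510, 505, 528, 492, 491, 445, 439, 357, 290, 261, 291, 391, 389, 393]
```

```bash
python3 -c "
from st import *
from ringfit import *
im=cv2.imread('pics/w9.png');o,M=st();K,T=cam('wrist',o);c=np.array([.5735,-.0345])
A=np.arange(-90,90,3)
print('drum',fit(edges(im,K,T,c,.1,.0385,.0435,np.r_[A]),c))
m=(im.max(2)<62).astype(np.uint8);m[:90]=0;m[172:]=0;m[:,:225]=0;m[:,285:]=0
for v in range(104,166,6):
    k=np.where(m[v])[0];print(v,(k.min(),k.max(),len(k)) if len(k) else 0,end=' ')
print(proj(K,T,[[.5735+r*np.cos(a),-.0345+r*np.sin(a),z] for r in (.0208,) for z in (.142,) for a in np.radians(np.arange(13,373,60)+30)]).round(0).tolist())
g=o['eef_pos']-M[:,2]*.019
d,=[ray(K,T,[[257.3,190]])];p,dd=d;dd=dd[0];s=(g[0]-p[0])/dd[0];print('tube low pt',p+dd*s)
p,dd=ray(K,T,[[256.8,272.9]]);dd=dd[0];s=(g[0]-p[0])/dd[0];print('stopper',p+dd*s,'grasp',g)
"
```

```text
t 23.7 pos [ 0.5664 -0.0344  0.2489] q [-0.64  0.7   0.98  1.56 -0.45  1.57 -1.19] grip 0.184 F [ 0.9  0.1 -0.1]
z [-0.378  0.011 -0.926] yaw x -2.84 y [-0.047 -0.999  0.008]
drum (array([ 0.5741, -0.0337]), np.float64(0.0418), np.int64(43), 46)
104 (np.int64(235), np.int64(263), 21) 110 (np.int64(233), np.int64(261), 20) 116 (np.int64(232), np.int64(261), 23) 122 (np.int64(232), np.int64(261), 29) 128 (np.int64(231), np.int64(263), 27) 134 (np.int64(230), np.int64(264), 26) 140 (np.int64(230), np.int64(267), 27) 146 (np.int64(235), np.int64(265), 26) 152 (np.int64(234), np.int64(259), 14) 158 0 164 (np.int64(225), np.int64(276), 16) [[233.0, 117.0], [228.0, 142.0], [248.0, 159.0], [274.0, 152.0], [282.0, 128.0], [262.0, 109.0]]
tube low pt [ 0.57353689 -0.03601471  0.20788337]
stopper [ 0.57353689 -0.03529033  0.26651976] grasp [ 0.57353689 -0.0345671   0.26653413]
```

>>> move_arm([
  [[0,-0.002,0,0,0,0,0.01],[0.0076,0,0.0185,0,0,0,0.01],[0.0076,0,0.0185,0,0,0,0.01],[0.0068,0,0.0167,0,0,0,0.01],[0,0,0,0,0,0,0.01],[0,0,0,0,0,0,0.01]],
])

```text
t: 24.45
eef_pos: [0.567, -0.033, 0.1903]
tool_rot: [-0.0, 0.981, -0.023, -0.193]
contact_force: [-0.1, 0.6, 0.3]
gripper_width: 0.177
grasp_force: 29.4
```

```bash
python3 -c "
from st import *
o,M=st();print('grasp',o['eef_pos']-M[:,2]*.019,'down',(np.array([0,0,-1])@M).round(3))"
```

```text
t 24.45 pos [ 0.567  -0.033   0.1903] q [-0.62  0.76  0.95  1.61 -0.49  1.47 -1.17] grip 0.177 F [-0.1  0.6  0.3]
z [-0.379  0.01  -0.925] yaw x -2.85 y [-0.046 -0.999  0.009]
grasp [ 0.57424469 -0.03322552  0.20792497] down [ 0.379 -0.009  0.925]
```

>>> move_arm([
  [[0.0015,0,0.0037,0,0,0,0.01],[0.0015,0,0.0037,0,0,0,0.01],[0.0015,0,0.0037,0,0,0,0.01],[0.0015,0,0.0037,0,0,0,0.01],[0,0,0,0,0,0,0.01],[0,0,0,0,0,0,0.01]],
])

```text
t: 25.2
eef_pos: [0.5667, -0.0328, 0.174]
tool_rot: [-0.0, 0.981, -0.023, -0.194]
contact_force: [-1.7, -1.3, -0.4]
gripper_width: 0.179
grasp_force: 29.7
```

>>> move_arm([
  [[0.001,0.0005,0.0037,0,0,0,0.01],[0.0015,0,0.0037,0,0,0,0.01],[0.001,0,0.003,0,0,0,0.01],[0,0,0,0,0,0,0.01],[0,0,0,0,0,0,0.01]],
])

```text
t: 25.82
eef_pos: [0.5661, -0.0334, 0.1632]
tool_rot: [-0.0, 0.981, -0.023, -0.193]
contact_force: [-0.9, 0.9, -1.4]
gripper_width: 0.176
grasp_force: 29.8
```

>>> move_arm([
  [[0.0011,0,0.0028,0,0,0,0.01],[0.0011,0,0.0028,0,0,0,0.01],[0.0004,0,0.0009,0,0,0,0.01],[0,0,0,0,0,0,0.01],[0,0,0,0,0,0,0.01]],
])

```text
t: 26.45
eef_pos: [0.566, -0.0335, 0.1562]
tool_rot: [-0.0, 0.981, -0.023, -0.193]
contact_force: [-1.0, 0.6, -1.0]
gripper_width: 0.183
grasp_force: 29.7
```

>>> move_arm([
  [[0.0006,0,0.0014,0,0,0,0.01],[0.0004,0,0.0009,0,0,0,0.01],[0,0,0,0,0,0,0.01],[0,0,0,0,0,0,0.01]],
])

```text
t: 26.95
eef_pos: [0.5664, -0.0338, 0.155]
tool_rot: [-0.0, 0.981, -0.023, -0.193]
contact_force: [-2.1, 1.3, 7.3]
gripper_width: 0.179
grasp_force: 30.3
```

The tube has bottomed: 7 N upward at exactly the expected height. Releasing and retreating along the tool axis.

>>> move_arm([
  [[0,0,0,0,0,0,0.05],[0,0,0,0,0,0,0.05],[0,0,0,0,0,0,0.05],[0,0,-0.01,0,0,0,0.05],[0,0,-0.03,0,0,0,0.05],[0,0,-0.05,0,0,0,0.05],[0,0,-0.05,0,0,0,0.05],[0,0,-0.02,0,0,0,0.05],[0,0,0,0,0,0,0.05],[0,0,0,0,0,0,0.05]],
])

```text
t: 28.2
eef_pos: [0.6262, -0.035, 0.301]
tool_rot: [-0.001, 0.981, -0.023, -0.194]
contact_force: [-0.1, 0.0, -1.0]
gripper_width: 0.58
grasp_force: 0.0
```

```bash
python3 -c "
from st import *
from ringfit import *
o,M=st();o,im,K,T=shot('w10');s,c=purp(im);print('purple',s,c,'pred mid',proj(K,T,[[.5738,-.034,.1725],[.5738,-.034,.181],[.5738,-.034,.164]]).round(1).tolist())
t=imaging.read_camera('top')[:,:,::-1].copy();sc=imaging.read_camera('scene')[:,:,::-1].copy()
V=[(K,T,c)]
for n,J in (('top',t),('scene',sc)):
    Kc,Tc=cam(n);e=proj(Kc,Tc,[.5738,-.034,.1725])[0];J=J.astype(int);m=((J[...,2]-J[...,1]>14)&(J[...,0]-J[...,1]>14)).astype(np.uint8);w=np.zeros_like(m);cv2.circle(w,tuple(int(x) for x in e),9,1,-1)
    q=np.argwhere(m*w)[:,::-1];print(n,e.round(1),len(q),q.mean(0).round(1) if len(q) else '')
    if len(q): V.append((Kc,Tc,q.mean(0)))
print('tri',tri(V).round(4))
c=np.array([.574,-.034]);A=np.arange(-180,180,3)
for n,z,r0,r1 in (('drum',.1,.039,.0435),('outer rim',.1,.0505,.057)): print(n,fit(edges(im,K,T,c,z,r0,r1,A),c))
"
```

```text
t 28.2 pos [ 0.6262 -0.035   0.301 ] q [-0.55  0.75  0.96  1.33 -0.47  1.73 -1.22] grip 0.58 F [-0.1  0.  -1. ]
z [-0.381  0.01  -0.925] yaw x -2.84 y [-0.046 -0.999  0.008]
purple [248 169  19  26 386] [257.20207254 181.81088083] pred mid [[256.3, 182.1], [256.4, 187.8], [256.3, 176.6]]
top [254.5 143.6] 37 [254.  143.8]
scene [241.1 157.3] 23 [240.7 156.7]
tri [ 0.5743 -0.0337  0.1737]
drum (array([ 0.5748, -0.0344]), np.float64(0.0418), np.int64(97), 100)
outer rim (array([ 0.5742, -0.0346]), np.float64(0.0536), np.int64(58), 95)
```

The stopper sits upright on the head's axis at z = 0.174 (0.1725 expected fully home), and the drum is still flush with the rim. Handing in.

```bash
python3 -c "
from station import bot
print(bot.hand_in())"
```

```text
the job is handed in; nothing more can be done
None
```

The head is locked level in the ring, the purple-stoppered tube is upright and fully home in its bore and released, and the job is handed in (about 28 s on the robot's clock; no verdict was returned).

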